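Lock a shape punch shut and put it away

ROBOT

A 6-joint arm with a two-finger parallel gripper is mounted at the origin on the work surface. World frame = base frame: x ahead of the robot, y to its left, z up, the work surface at z = 0. Lengths are in m, angles in rad, forces in N, time in s.
With the tool pointing down it reaches from about 0.3 to 0.75 m from the base axis. Payload 8.5 kg.
Tool frame: the origin (TCP) lies at the very end of the fingers, on their centre line; the grasp point (between the pads) lies 19 mm behind it; z points along the fingers, y is the direction in which the jaws open and shut (so a half turn about z gives the same grasp; the last joint's range is limited). The gripper opens to 85 mm and grips with 20 to 120 N. Pads are 22 mm wide; open, the fingers measure 114 mm over their backs; the gripper's body (76 mm by 85 mm) begins 54 mm behind the grasp point. The pads swing forward as they close: fully open they stand 13 mm farther back than shut.
Start: joints at [-1.462, 0.381, 1.297, -0, 1.464, -0.215], TCP at [0.175, -0.521, 0.21] pointing down, gripper open.
Joint ranges: [-3.11, 3.11], [-0.89, 2.33], [0.22, 2.48], [-1.42, 4.56], [0.17, 2.85], [-2.88, 2.88]. Speed limits (rad/s): [2.39, 2.39, 3.14, 3.14, 3.14, 3.14].

INTERFACE

Orientations are given as a rotation vector (axis times angle).
In Python, from rig import robot, eyes gives the robot as it stands. The module is installed in compiled form; this text tells all that it offers. Calls block until the motion is done:
- robot.goto(position, orientation): joint-space move of the TCP to a pose.
- robot.move_l(position, rot=None, vel=0.15, threshold=None): straight line of the TCP; rot=None keeps the orientation; vel is the mean speed in m/s. With threshold (N) it stops when the force on the tool has changed by that much, and returns True; else False.
- robot.goto_joints(angles): joint-space move.
- robot.grip(opening, f_grip=None): finger opening in m; f_grip is the grip in N (None keeps the last); returns when the fingers have stopped.
- robot.pause(seconds).
- robot.inverse_kinematics(position, orientation): joint angles nearest the present ones, or None.
- robot.get_state(): the state.
- eyes.grab_frame(name): name is "scene" or "top" or "wrist"; returns a dict with "pixels" (400x640x3 uint8, red, green, blue), "intrinsics" (3x3 intrinsics, pixels), "R" (3x3) and "t" (3): a world point X has camera coordinates R X + t. Camera axes: x right, y down, z forward; pixel columns grow to the right and rows downward; lengths in m; the calibration is good to about 2 mm. A picture is of the moment at which its call begins. There is no depth.
A pose or a line that the arm cannot do raises robot.PlanningError and nothing moves.
- robot.finish_job(): hands the job in, once; it reports no verdict.
The state is a dict: "time": time; "q": joint angles; "joint_velocities": joint speeds; "joint_efforts": joint torques, N m; "tool_pos": TCP position; "tool_rot": TCP orientation; "wrist_force": force on the tool from outside, world axes, zero at the start; "moment": the same for the moment, N m; "opening": finger opening in m.
Only numpy, scipy, OpenCV 4.12 (cv2) and the standard library are available. Lean on these libraries where they do the work, as an engineer would, in place of code of your own. Each camera call takes 0.05 s, during which the arm holds its last target. There are 200 camera calls.

TASK

Put the orange shape punch away: push its white plunger fully down into the housing and slide the red thumb lock all the way towards the front so that the punch stays shut, and set it down flat in the empty grey tray. Do not drop it, and do not shift the blue and green punches or knock over the glue bottle with the navy label.

Things in the scene. Friction and masses are not known exactly. Their poses are not given: they have to be found in the camera images.
- punch: The orange shape punch (cuts flowers from card), loose, upright, about 340 g; origin: centre of its underside. z up, -x to its front, the side with the 3.5 mm paper throat and the bolt window. Black foot 80 (x) x 60 (y) x 8 mm; orange housing 76 (x) x 56 (y) mm, 11.5 to 46 mm above the origin, flat parallel sides to take it by across y. White plunger cap 60 x 42 mm in its open top.
- punch_mid (a point): Middle of the orange punch: on its vertical mid axis, 30 mm above its underside; axes as punch. The white cap's flat top is 32 mm above this point when the plunger is up and 20 mm when fully down; the housing's rim is 16 mm above it.
- lock_fin (a point): Centre of the red ribbed thumb fin of the punch's slide lock, 22 (x) x 12 (y) x 11 mm high, standing on the white cap (cap top 5.5 mm below this point) and going down with it; axes as the punch. Pinched across y or pushed from behind, it slides 10 mm along the punch's -x, to the front.
- plunger (a joint): How far the white plunger is pushed down, m: 0 up, 0.012 fully down. A spring pushes it up, 5 N at 0, 12 N at 0.012; unlocked it springs back to 0 when let go, so keep pressing while the lock is slid. Trapped by the lock it rests at about 0.0105.
- lock (a joint): How far the lock is slid to the front, m: 0 to 0.010 (locked); 1.2 N to slide, stays where left. A steel bolt in the cap moves with it: with the plunger higher than about 0.0105 it meets the front wall after 3.5 mm; with the plunger lower it goes through the window under the housing's lip and traps the plunger.
- home_in (a point): Centre of the inner floor (4 mm above the bench) of the empty grey tray, fixed to the bench, where the orange punch belongs; z up; inside 112 (its x) x 100 (its y) mm, walls 4 mm thick, their top 14 mm above this point. One of three like trays side by side; the others hold the blue and green punches.
- punch_blue_mid (a point): Middle of the blue shape punch, locked shut, loose in its tray; sizes as the orange one, 62 mm high in all; the point is 30 mm above its underside. To be left alone.
- punch_green_mid (a point): Middle of the green shape punch, locked shut, loose in its tray; as the blue one. To be left alone.
- glue_mid (a point): Small white glue bottle with a navy label and a needle tip, loose and upright farther from the robot than the orange punch: 38 mm across, 116 mm high with its needle; the point is on its axis 37 mm above its underside. Not to be knocked over.

How it is judged:
By the outcome, as a careful person would: the job done as asked, in the order asked, and still so for the second after the job is handed in, with the robot touching nothing.
It also fails if it takes over 45 s, if anything falls off the work surface, if the arm or the gripper's body presses on something with over 40 N, if the wrist force passes 120 N, or if a joint passes its speed limit or range.

## Working session

There is one attempt and no reset: what is moved stays moved. The work goes in short steps, each a Python script; the robot and the scene stay as the last script left them, time stands still between calls to the robot, and variables do not carry over. Pictures are saved under pics/ and viewed, about 8 in all and at most 12, crops included, and the job is handed in when it is done.

```bash
mkdir -p pics; cat > h.py <<'E'
import numpy as np, cv2
from rig import robot, eyes
from scipy.spatial.transform import Rotation as Ro
def snap(cam,name,crop=None,s=1):
    f=eyes.grab_frame(cam); im=f["pixels"][:,:,::-1]
    np.savez(f"pics/{name}.npz",K=f["intrinsics"],R=f["R"],t=f["t"])
    if crop: u0,v0,u1,v1=crop; im=im[v0:v1,u0:u1]
    if s!=1: im=cv2.resize(im,None,fx=s,fy=s,interpolation=cv2.INTER_CUBIC)
    cv2.imwrite(f"pics/{name}.png",im); return f
def cam(name): return np.load(f"pics/{name}.npz")
def ray(f,u,v,z):
    d=f["R"].T@np.linalg.inv(f["K"])@[u,v,1]; c=-f["R"].T@f["t"]
    return c+d*(z-c[2])/d[2]
def proj(f,X):
    p=f["K"]@(f["R"]@np.array(X)+f["t"]); return p[:2]/p[2]
def down(yaw): # tool down, tool y at angle yaw in the world
    y=np.array([np.cos(yaw),np.sin(yaw),0]); z=np.array([0,0,-1.])
    return Ro.from_matrix(np.c_[np.cross(y,z),y,z]).as_rotvec()
E
python3 - <<'E'
from h import *
for c in("top","scene"):
    f=snap(c,c+"0",s=1.25); print(c,-f["R"].T@f["t"])
s=robot.get_state(); print(s["tool_rot"],s["wrist_force"],s["time"],s["opening"])
E
```

```text
top [0.46760266 0.02477246 0.97345077]
scene [ 1.4164423  -0.02858604  0.75555331]
[-3.09926508e+00 -5.06293523e-01 -7.87339413e-05] [ 0.20084362  0.78089989 -0.58427009] 0.1 0.08552987436758215
```

View pics/top0.png

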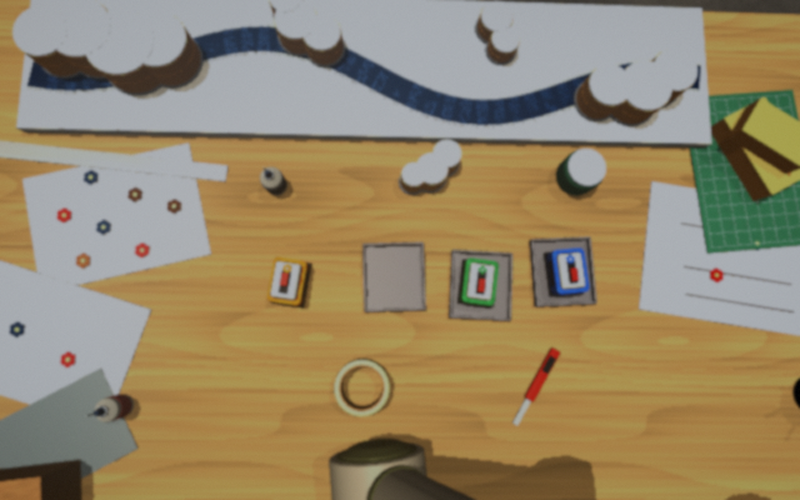

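View pics/scene0.png

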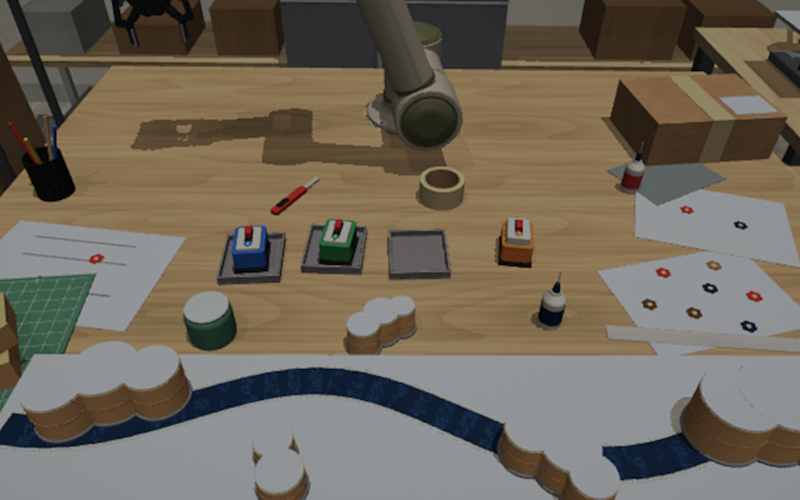

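The top view shows the orange punch at about (231,226) in raw pixels. The empty tray is at (315,222), green at (384,227), blue at (455,217) and the navy glue bottle at (218,145). Next I'll enlarge that area.

```bash
python3 - <<'E'
from h import *
f=snap("top","top1",crop=(200,180,360,270),s=5)
print(f["K"])
for n,u,v,z in(("punch",231,226,.06),("tray",315,222,.01),("green",384,227,.05),("blue",455,217,.05),("glue",218,145,.05)): print(n,ray(f,u,v,z).round(3))
# dump
import cv2
im=f["pixels"]; hsv=cv2.cvtColor(im,cv2.COLOR_RGB2HSV)
E
```

```text
Traceback (most recent call last):
KeyError: 'K'
```

View pics/top1.png

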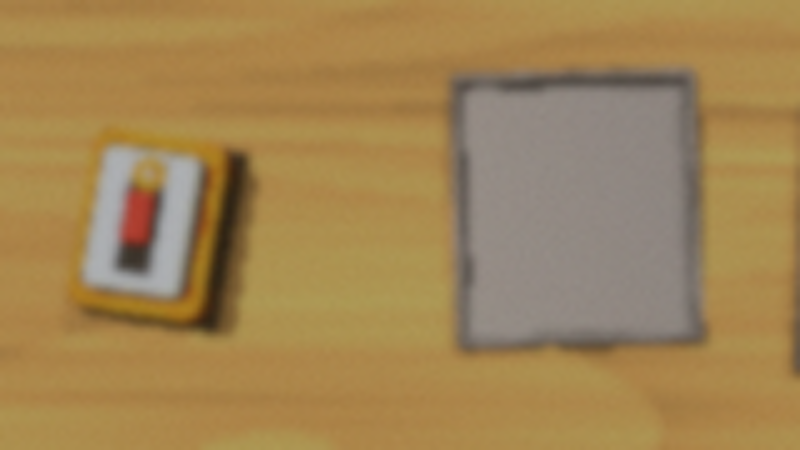

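The red fin sits mid-cap. The black slot is on the robot side and the flower mark on the far side, so the front is probably towards the robot. The wrist camera should confirm that.

```bash
python3 - <<'E'
from h import *
f=eyes.grab_frame("top"); np.savez("pics/top1.npz",K=f["intrinsics"],R=f["R"],t=f["t"]); f=cam("top1")
P=lambda u,v,z: ray(f,200+u/5,180+v/5,z)
def quad(n,c,z):
    p=np.array([P(u,v,z) for u,v in c]); x=(p[0]+p[1]-p[2]-p[3])/2; y=(p[0]+p[3]-p[1]-p[2])/2
    print(n,p.mean(0).round(4),"yawx",np.degrees(np.arctan2(x[1],x[0])).round(1),"yawy",(np.degrees(np.arctan2(y[1],y[0]))-90).round(1),np.hypot(*x[:2]).round(4),np.hypot(*y[:2]).round(4)); return p.mean(0),np.arctan2(x[1],x[0])
quad("cap",[(106,147),(205,157),(185,298),(82,285)],.062)
c,y=quad("rim",[(104,130),(228,148),(207,325),(75,303)],.046)
quad("tray",[(455,75),(693,73),(703,343),(460,349)],.018)
for n,u,v,z in(("green",384,227,.05),("blue",455,217,.05),("glue",218,145,.05)): print(n,ray(f,u,v,z).round(3))
best=min((down(y+np.pi/2),down(y-np.pi/2)),key=lambda r:abs(robot.inverse_kinematics([c[0],c[1],.2],r)[5]))
robot.goto([c[0]-.0,c[1],.2],best)
s=robot.get_state(); print(s["time"],s["q"],s["tool_pos"],s["tool_rot"])
snap("wrist","w0",s=1.25)
E
```

```text
cap [0.5448 0.185  0.062 ] yawx -6.6 yawy -5.8 0.0583 0.0418
rim [0.5443 0.1839 0.046 ] yawx -5.9 yawy -8.2 0.0742 0.0543
tray [0.5566 0.005  0.018 ] yawx 2.3 yawy 1.7 0.1192 0.1051
green [ 0.544 -0.14   0.05 ]
blue [ 0.568 -0.292  0.05 ]
glue [0.716 0.217 0.05 ]
3.0 [ 1.18689924e-01  4.30974891e-01  1.24483532e+00 -1.44197532e-04
  1.46576862e+00 -1.34859424e+00] [0.54458625 0.18323438 0.19998321] [ 1.62498274e-01  3.13734924e+00 -2.18307070e-04]
```

View pics/w0.png

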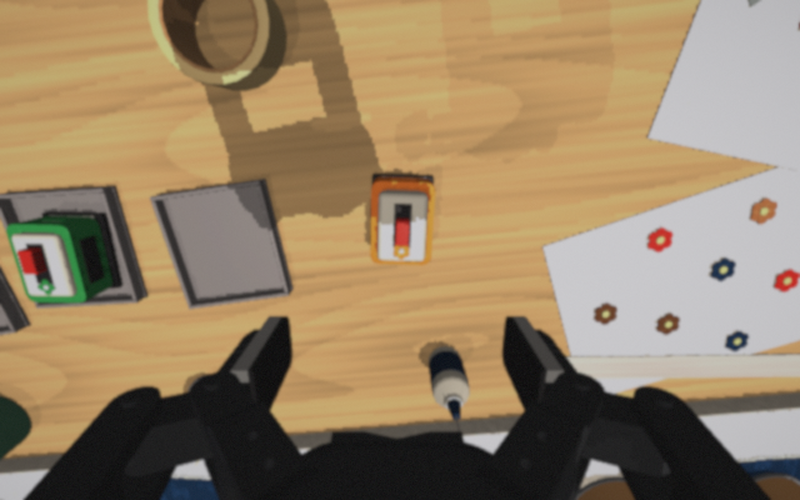

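The wrist view shows the orange punch at (402,220). Its slot is on the robot side, and the locked green punch has its fin at that same end, so the front faces the robot. One enlarged crop to refine the fin and tray positions.

```bash
python3 - <<'E'
from h import *
f=eyes.grab_frame("wrist"); np.savez("pics/w1.npz",K=f["intrinsics"],R=f["R"],t=f["t"])
im=f["pixels"][130:255,110:370,::-1]
cv2.imwrite("pics/w1.png",cv2.resize(im,None,fx=3,fy=3,interpolation=cv2.INTER_CUBIC))
print(-f["R"].T@f["t"])
E
```

```text
[0.46722599 0.19050249 0.36249738]
```

View pics/w1.png

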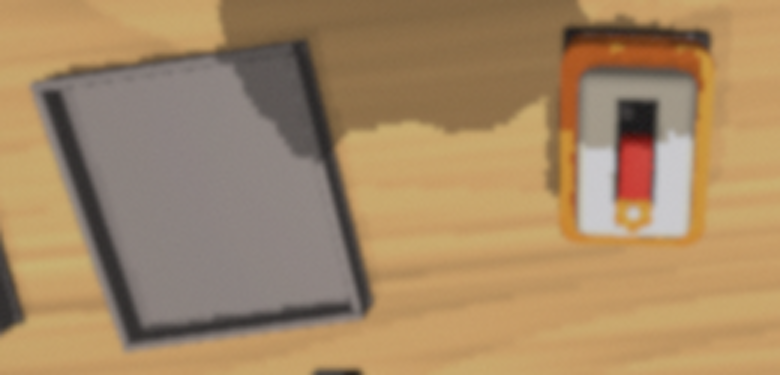

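```bash
python3 - <<'E'
from h import *
f=cam("w1"); g=cam("top1")
P=lambda u,v,z: ray(f,110+u/3,130+v/3,z)
# order: near-right(-y)...: TL=(-x,-y) TR=(-x,+y) BR=(+x,+y) BL=(+x,-y)
for n,c,z in(("cap",[(580,70),(695,72),(691,237),(581,235)],.062),("fin",[(619,136),(655,136),(653,200),(619,200)],.071),("tray",[(35,86),(305,40),(370,308),(128,348)],.018)):
    p=np.array([P(u,v,z) for u,v in c]); x=(p[2]+p[3]-p[0]-p[1])/2; y=(p[1]+p[2]-p[0]-p[3])/2
    print(n,p.mean(0).round(4),np.degrees(np.arctan2(x[1],x[0])).round(1),(np.degrees(np.arctan2(y[1],y[0]))-90).round(1),np.hypot(*x[:2]).round(4),np.hypot(*y[:2]).round(4))
print("fin top cam",ray(g,200+138/5,180+217/5,.073).round(4))
E
```

```text
cap [0.5445 0.1875 0.062 ] -6.2 -7.0 0.06 0.0397
fin [0.5466 0.1871 0.071 ] -6.5 -5.9 0.0228 0.012
tray [0.5571 0.0105 0.018 ] 2.1 3.8 0.1153 0.1094
fin top cam [0.5457 0.1858 0.073 ]
```

```bash
python3 - <<'E'
from h import *
yaw=np.radians(-6.3); r=down(yaw+np.pi/2)
if abs(robot.inverse_kinematics([.546,.1865,.1],r)[5]+1.34)>.5: r=down(yaw-np.pi/2)
st=lambda n:(lambda s:print(n,round(s["time"],2),np.round(s["tool_pos"],4),np.round(s["wrist_force"],1),round(s["opening"],4)))(robot.get_state())
robot.grip(.032,40)
robot.move_l([.546,.1865,.085],r,vel=.2); st("above")
print(robot.move_l([.546,.1865,.0645],vel=.06,threshold=4)); st("down")
robot.grip(0,40); st("pinch")
snap("scene","s1",crop=(350,130,510,250),s=5)
E
```

```text
above 4.38 [0.5466 0.1866 0.086 ] [ 0.6 -1.1  0.3] 0.0321
False
down 4.88 [0.5459 0.1865 0.0643] [ 0.4  0.1 -0.9] 0.032
pinch 5.28 [0.5461 0.1865 0.0646] [ 0.8 -0.1  0.2] 0.0002
```

View pics/s1.png

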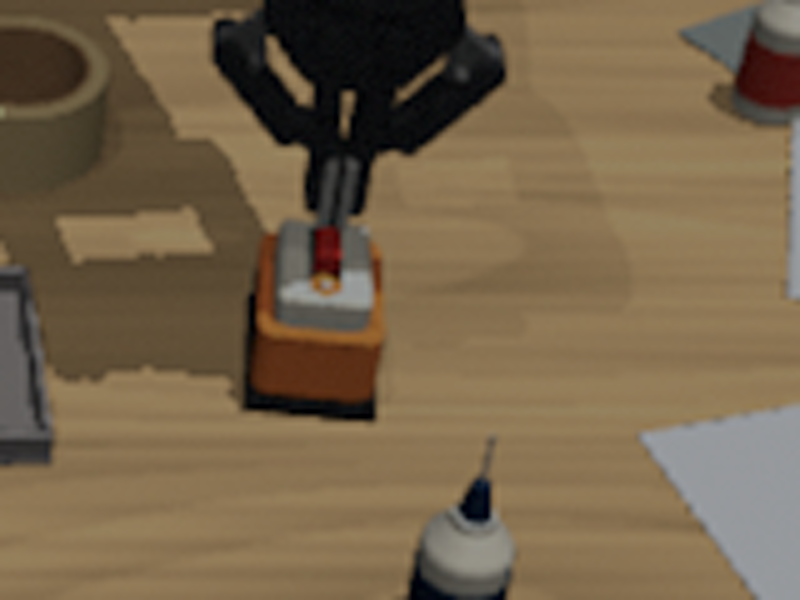

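The fingers shut on nothing. In this view the tips, at about (340,225) in the crop, are above or robot-side of the fin at (327,250). I'll project both points to see which.

```bash
python3 - <<'E'
from h import *
f=cam("s1")
q=lambda X:((proj(f,X)-[350,130])*5).round(0)
print("TCP",q([.546,.1865,.0645]),"up19",q([.546,.1865,.0835]))
for z in(.046,.062,.073): print(z,"centre",q([.5447,.186,z]))
R=Ro.from_euler("z",-6.3,degrees=True).as_matrix()
for n,o in(("rim far L",(.038,-.028,.046)),("rim far R",(.038,.028,.046)),("cap far L",(.03,-.021,.062)),("cap far R",(.03,.021,.062)),("foot farL",(.04,-.03,0)),("foot farR",(.04,.03,0))): print(n,q(R@o+[.5447,.186,0]))
print(robot.get_state()["tool_rot"])
robot.move_l([.546,.1865,.10],vel=.2)
snap("wrist","w2",crop=(220,100,420,250),s=4)
E
```

```text
TCP [326. 252.] up19 [331. 219.]
0.046 centre [319. 282.]
0.062 centre [324. 255.]
0.073 centre [327. 236.]
rim far L [259. 331.]
rim far R [385. 341.]
cap far L [278. 293.]
cap far R [374. 300.]
foot farL [243. 410.]
foot farR [375. 421.]
[1.72667129e-01 3.13664369e+00 3.93756868e-05]
```

View pics/w2.png

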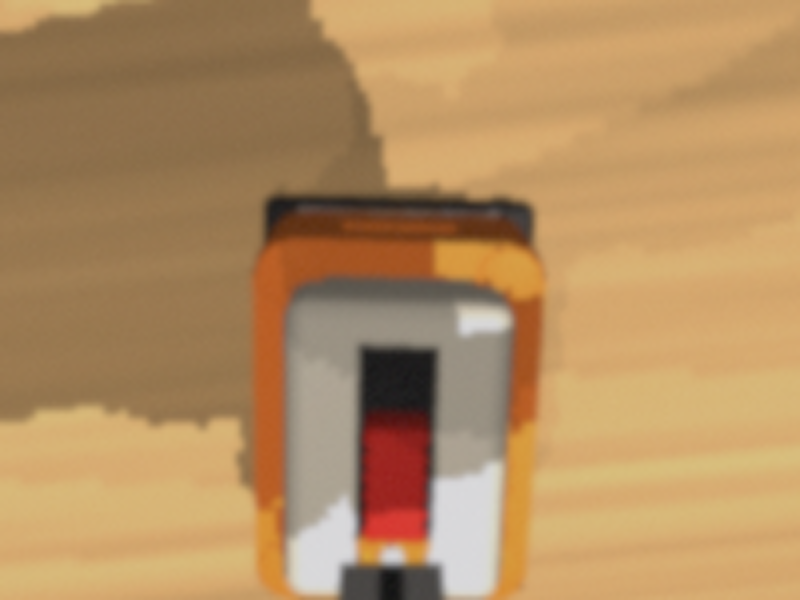

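```bash
python3 - <<'E'
from h import *
s=robot.get_state(); f=snap("wrist","w3",crop=(200,170,440,350),s=3.3); g=cam("w3")
for z in (0,.019): 
  for dy in(-.011,0,.011): print(z,dy,((proj(g,s["tool_pos"]+np.array([dy,0,z]))-[200,170])*3.3).round(), (proj(g,s["tool_pos"]+np.array([dy,0,z]))).round())
print(s["tool_pos"],s["opening"])
h=snap("scene","s3",crop=(380,90,480,190),s=4); k=cam("s3")
print(((proj(k,s["tool_pos"])-[380,90])*4).round())
a=cv2.imread("pics/w3.png");b=cv2.imread("pics/s3.png"); b=cv2.resize(b,(400,400)); 
a=cv2.resize(a,(400,300)); c=np.zeros((400,800,3),np.uint8); c[:300,:400]=a; c[:,400:]=b; cv2.imwrite("pics/c3.png",c)
E
```

```text
0 -0.011 [386. 173.] [317. 222.]
0 0 [392. 228.] [319. 239.]
0 0.011 [399. 281.] [321. 255.]
0.019 -0.011 [385. 217.] [317. 236.]
0.019 0 [393. 278.] [319. 254.]
0.019 0.011 [400. 335.] [321. 272.]
[0.54584979 0.18649728 0.09992428] -0.00021663646141774562
[149. 311.]
```

View pics/c3.png

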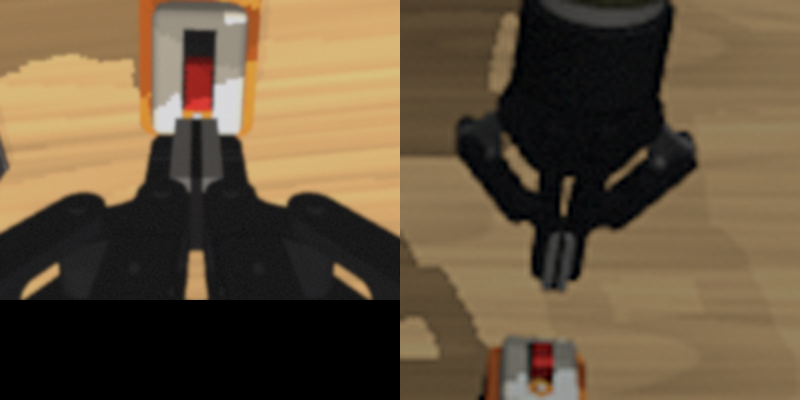

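Both cameras put the real fingertip about 19–25 mm higher than the stated TCP: (195,118) in the left half and (555,288) in the right. I won't rely on the number. Instead I'll find the cap by touch with the fingers straddling the fin.

```bash
python3 - <<'E'
from h import *
st=lambda n:(lambda s:print(n,round(s["time"],2),np.round(s["tool_pos"],4),np.round(s["wrist_force"],1),round(s["opening"],4)))(robot.get_state())
robot.grip(.024,40)
robot.move_l([.546,.1865,.07],vel=.15); robot.pause(.1); st("a")
t=robot.move_l([.546,.1865,.03],vel=.025,threshold=3); st(f"touch {t}")
if t:
    z=robot.get_state()["tool_pos"][2]
    robot.move_l([.546,.1865,z+.0025],vel=.03); st("up")
    robot.grip(0,40); st("pinch")
snap("scene","s4",crop=(350,130,510,250),s=5)
E
```

```text
a 6.62 [0.5465 0.1866 0.0709] [-0.5 -0.   1.3] 0.0238
touch True 7.74 [0.5459 0.1865 0.0393] [0.1 0.5 5.3] 0.024
up 7.99 [0.5459 0.1865 0.0418] [-0.1 -0.6  0.5] 0.024
pinch 8.25 [0.5458 0.1866 0.0418] [-0.3 -0.1  1. ] 0.0104
```

View pics/s4.png

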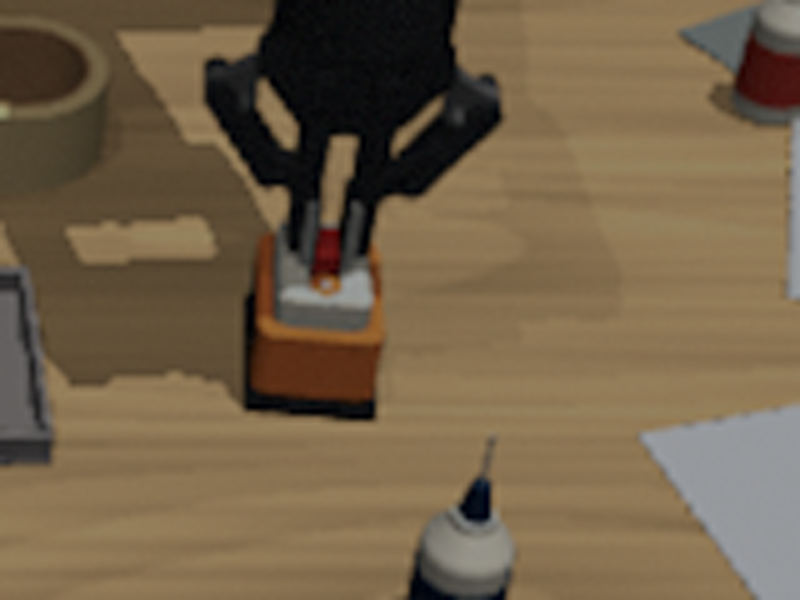

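The pinch holds at 10.4 mm. The real tips sit about 22 mm above the reported TCP. Now I'll press down and slide the lock.

```bash
python3 - <<'E'
from h import *
st=lambda n:(lambda s:print(n,round(s["time"],2),np.round(s["tool_pos"],4),np.round(s["wrist_force"],1),round(s["opening"],4)))(robot.get_state())
robot.grip(0,60)
t=robot.move_l([.546,.1865,.024],vel=.025,threshold=22); st(f"press {t}")
p=robot.get_state()["tool_pos"]; d=np.array([-np.cos(np.radians(-6.3)),-np.sin(np.radians(-6.3)),0])
t=robot.move_l(p+d*.0108,vel=.02,threshold=14); st(f"slide {t}")
snap("wrist","w5",crop=(220,100,420,250),s=2); snap("scene","s5",crop=(370,130,470,230),s=4)
a=cv2.imread("pics/w5.png");b=cv2.imread("pics/s5.png"); c=np.zeros((400,800,3),np.uint8); c[:300,:400]=a; c[:,400:]=b; cv2.imwrite("pics/c5.png",c)
E
```

```text
press True 9.08 [0.5469 0.1867 0.03  ] [-3.3  0.5 10.5] 0.0099
slide False 9.76 [0.5377 0.1877 0.0313] [ 0.8 -0.3 10.9] 0.0097
```

View pics/c5.png

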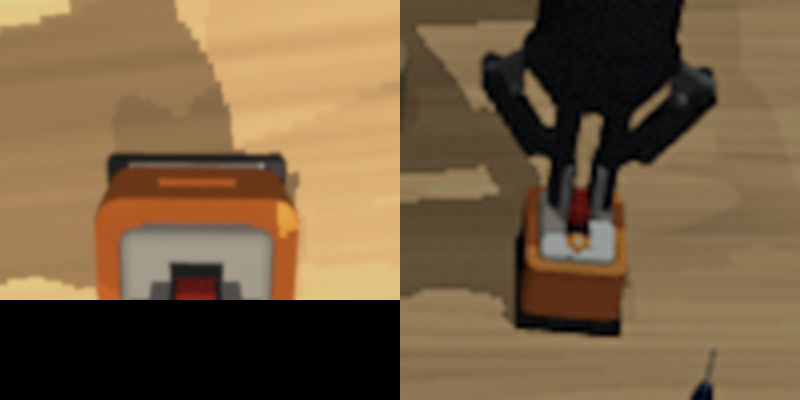

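The punch hasn't moved, and the fin has gone forward with about 9.5 mm of travel. I'll press again and nudge it to the end stop, then release and look.

```bash
python3 - <<'E'
from h import *
st=lambda n:(lambda s:print(n,round(s["time"],2),np.round(s["tool_pos"],4),np.round(s["wrist_force"],1),round(s["opening"],4)))(robot.get_state())
d=np.array([-np.cos(np.radians(-6.3)),-np.sin(np.radians(-6.3)),0])
p=robot.get_state()["tool_pos"]
t=robot.move_l(p-[0,0,.004],vel=.02,threshold=12); st(f"press {t}")
p=robot.get_state()["tool_pos"]
t=robot.move_l(p+d*.003,vel=.015,threshold=5); st(f"slide {t}")
robot.grip(.03); st("open")
p=robot.get_state()["tool_pos"]; robot.move_l([p[0],p[1],.075],vel=.15); 
robot.goto([.5435,.186,.15],robot.get_state()["tool_rot"]); st("up")
snap("wrist","w6",crop=(240,130,400,240),s=5)
E
```

```text
press True 10.07 [0.5398 0.1876 0.0302] [-1.1  0.1 11.2] 0.0097
slide False 10.36 [0.5385 0.1877 0.0314] [ 2.1 -0.4  9.2] 0.01
open 10.69 [0.5368 0.1878 0.03  ] [ 0.2 -0.6  0.6] 0.0296
up 11.54 [0.5433 0.1859 0.1495] [0.5 0.1 0.1] 0.03
```

View pics/w6.png

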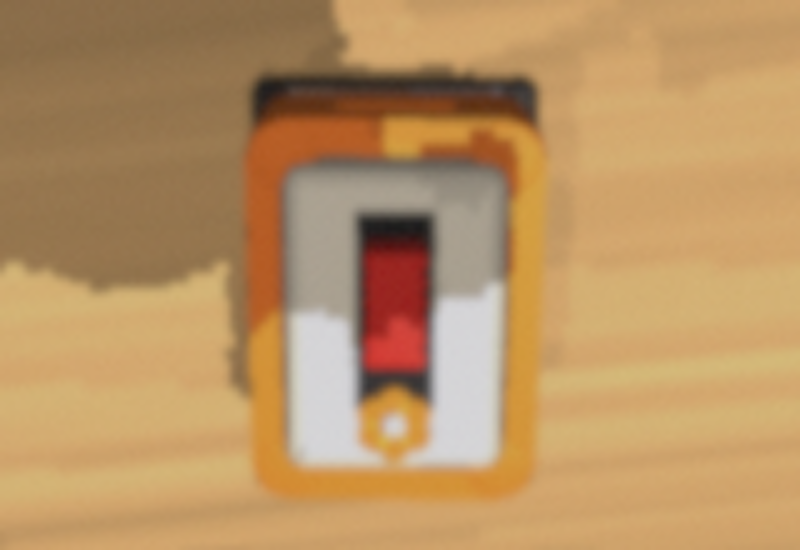

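```bash
python3 - <<'E'
from h import *
f=cam("w6"); P=lambda u,v,z: ray(f,240+u/5,130+v/5,z)
for dz in(0,.0105):
    L=[P(395,v,.062-dz) for v in(165,466)]; F=[P(395,v,.073-dz) for v in(238,372)]
    a=P(286,300,.062-dz);b=P(508,300,.062-dz)
    c=(L[0]+L[1])/2; fc=(F[0]+F[1])/2
    print(dz,"cap len",np.hypot(*(L[1]-L[0])[:2]).round(4),"w",np.hypot(*(b-a)[:2]).round(4),"cap c",c.round(4),"fin len",np.hypot(*(F[1]-F[0])[:2]).round(4),"fin c",fc.round(4),"diff",(fc-c)[0].round(4))
E
```

```text
0 cap len 0.0562 w 0.0395 cap c [0.5414 0.1868 0.062 ] fin len 0.0238 fin c [0.5355 0.1874 0.073 ] diff -0.0059
0.0105 cap len 0.0585 w 0.0412 cap c [0.5446 0.1865 0.0515] fin len 0.0248 fin c [0.5386 0.1871 0.0625] diff -0.006
```

The cap is down and held: its size and centre fit the 10.5 mm-down height. My estimate of the lock travel is only 7–8 mm, so it may be short of 10. I'll pinch, press and drag again, leading further, until a firm end stop.

```bash
python3 - <<'E'
from h import *
st=lambda n:(lambda s:print(n,round(s["time"],2),np.round(s["tool_pos"],4),np.round(s["wrist_force"],1),round(s["opening"],4)))(robot.get_state())
d=np.array([-np.cos(np.radians(-6.3)),-np.sin(np.radians(-6.3)),0])
robot.move_l([.5385,.187,.06],vel=.2); robot.move_l([.5385,.187,.0305],vel=.05); st("low")
robot.grip(0,90); st("pinch")
t=robot.move_l(np.array([.5385,.187,.025]),vel=.02,threshold=20); st(f"press {t}")
p=robot.get_state()["tool_pos"]
for i in range(1,7):
    t=robot.move_l(p+d*.002*i-[0,0,.001],vel=.015); st(f"slide {i}")
    if robot.get_state()["wrist_force"][0]>6: break
robot.grip(.03); st("open")
p=robot.get_state()["tool_pos"]; robot.move_l([p[0],p[1],.075],vel=.15)
robot.goto([.5435,.186,.15],robot.get_state()["tool_rot"]); st("up")
snap("wrist","w7",crop=(240,130,400,240),s=5)
E
```

```text
low 12.93 [0.5385 0.187  0.0304] [0.3 0.5 0.2] 0.0298
pinch 13.24 [0.5389 0.1872 0.031 ] [0.1 1.3 4.9] 0.0086
press True 13.49 [0.5396 0.1873 0.0298] [-2.2 -0.7 11.2] 0.0091
slide 1 13.75 [0.5388 0.1875 0.0301] [-0.2 -1.2 10.6] 0.0092
slide 2 14.03 [0.537  0.1877 0.0302] [ 1.1 -0.7 10.6] 0.0092
slide 3 14.32 [0.5363 0.1878 0.0306] [ 3.6 -1.7  9.9] 0.0093
slide 4 14.6 [0.5351 0.1881 0.0308] [ 6.7 -1.  10.7] 0.0092
open 14.93 [0.533  0.1886 0.0298] [0.8 1.4 7.7] 0.0299
up 15.79 [0.5433 0.1859 0.1495] [ 0.1 -0.7 -0.2] 0.0301
```

View pics/w7.png

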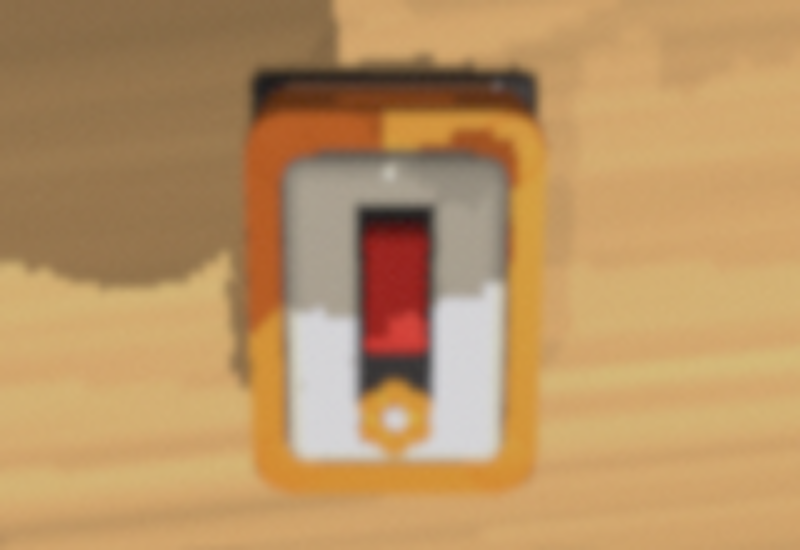

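The lock hit a firm end stop. The x force rose to 6.7 N, the fin gained about 2.5 mm more relative to the cap (roughly 9.7 mm in all), and the punch shifted about 1.5 mm. That was my last picture, so checks are numeric from here. Next is grasping the housing.

```bash
python3 - <<'E'
from h import *
st=lambda n:(lambda s:print(n,round(s["time"],2),np.round(s["tool_pos"],4),np.round(s["wrist_force"],1),round(s["opening"],4)))(robot.get_state())
robot.grip(.085,60)
robot.move_l([.543,.187,.05],vel=.15); robot.pause(.1)
t=robot.move_l([.543,.187,-.004],vel=.05,threshold=5); st(f"down {t}")
if not t:
    robot.grip(0,60); st("grip")
    robot.move_l([.543,.187,.02],vel=.05); robot.pause(.3); st("lift")
    # orange blob in top view vs expectation
    f=eyes.grab_frame("top"); m=cv2.inRange(cv2.cvtColor(f["pixels"],cv2.COLOR_RGB2HSV),(5,150,60),(25,255,255))
    print(m[180:270,200:290].sum()//255)
E
```

```text
down False 18.57 [ 0.5432  0.187  -0.0037] [-0.9 -0.1  0. ] 0.0848
grip 18.96 [ 0.5432  0.1871 -0.0035] [-0.1  1.1  5.4] 0.0551
lift 19.89 [0.5429 0.187  0.0198] [ 0.6 -1.3 -3.8] 0.0551
272
```

```bash
python3 - <<'E'
from h import *
st=lambda n:(lambda s:print(n,round(s["time"],2),np.round(s["tool_pos"],4),np.round(s["wrist_force"],1),round(s["opening"],4)))(robot.get_state())
yaw=np.radians(2.2); r=min((down(yaw+np.pi/2),down(yaw-np.pi/2)),key=lambda r:abs(robot.inverse_kinematics([.55,.1,.1],r)[5]-robot.get_state()["q"][5]))
robot.move_l([.543,.187,.06],vel=.1)
robot.move_l([.557,.0075,.06],r,vel=.12); st("over")
robot.move_l([.557,.0075,.012],vel=.08); robot.pause(.15); st("near")
t=robot.move_l([.557,.0075,-.004],vel=.02,threshold=4); st(f"set {t}")
E
```

```text
over 22.14 [0.5569 0.008  0.06  ] [-0.6 -1.5 -4.3] 0.0546
near 23.04 [0.5574 0.0074 0.0126] [-1.   0.8 -3.7] 0.0549
set True 23.63 [5.568e-01 7.500e-03 5.000e-04] [-1.6 -0.9  6.8] 0.0555
```

Contact came exactly at the expected floor height (+4 mm). Releasing with a small opening, retreating, then checking the result.

```bash
python3 - <<'E'
from h import *
st=lambda n:(lambda s:print(n,round(s["time"],2),np.round(s["tool_pos"],4),np.round(s["wrist_force"],1),round(s["opening"],4)))(robot.get_state())
robot.grip(.065); st("rel")
robot.move_l([.557,.0075,.03],vel=.05); robot.move_l([.557,.0075,.13],vel=.15); st("up")
w=eyes.grab_frame("wrist"); 
robot.goto([.35,-.3,.25],robot.get_state()["tool_rot"]); st("away")
t=eyes.grab_frame("top"); s=eyes.grab_frame("scene")
np.savez("pics/end.npz",w=w["pixels"],wK=w["intrinsics"],wR=w["R"],wt=w["t"],t=t["pixels"],s=s["pixels"])
im=t["pixels"]; hsv=cv2.cvtColor(im,cv2.COLOR_RGB2HSV); g=dict(K=t["intrinsics"],R=t["R"],t=t["t"])
def rect(n,lo,hi,z,box):
    u0,v0,u1,v1=box; m=cv2.inRange(hsv,lo,hi)[v0:v1,u0:u1]
    k=np.argwhere(m)[:,::-1].astype(np.float32)
    (c,sz,a)=cv2.minAreaRect(k); print(n,len(k),ray(g,c[0]+u0,c[1]+v0,z).round(4),np.round(sz,1),round(a,1))
rect("orange",(8,130,60),(28,255,255),.05,(292,197,338,247))
rect("green",(45,100,40),(85,255,255),.046,(355,195,415,260))
rect("blue",(100,130,40),(130,255,255),.046,(425,185,480,250))
# before: same rects on the first top image
a=cv2.imread("pics/top0.png"); hsv=cv2.cvtColor(cv2.resize(a,(640,400),interpolation=cv2.INTER_AREA),cv2.COLOR_BGR2HSV)
rect("green0",(45,100,40),(85,255,255),.046,(355,195,415,260))
rect("blue0",(100,130,40),(130,255,255),.046,(425,185,480,250))
a=cv2.resize(a,(640,400),interpolation=cv2.INTER_AREA)[:,:,::-1]
for n,(u0,v0,u1,v1) in dict(glue=(200,125,235,165),green=(355,195,415,260),blue=(425,185,480,250)).items():
    (sh,resp)=cv2.phaseCorrelate(np.float32(cv2.cvtColor(a[v0:v1,u0:u1].copy(),cv2.COLOR_RGB2GRAY)),np.float32(cv2.cvtColor(im[v0:v1,u0:u1].copy(),cv2.COLOR_RGB2GRAY))); print(n,"shift px",np.round(sh,2),round(resp,2))
# wrist: red fin, white cap extents along its column
p=w["pixels"]; h=cv2.cvtColor(p,cv2.COLOR_RGB2HSV)
red=(cv2.inRange(h,(0,140,60),(6,255,255))|cv2.inRange(h,(172,140,60),(180,255,255)))
red[:,:260]=0; red[:,390:]=0
n,l,S,C=cv2.connectedComponentsWithStats(red); print(S[1:][S[1:,4]>80])
i=1+np.argmax(S[1:,4]); u=int(C[i][0]); print(u,[(v,tuple(map(int,p[v,u]))) for v in range(S[i][1]-18,S[i][1]+S[i][3]+26,2)])
E
```

```text
rel 23.9 [ 5.562e-01  7.600e-03 -3.000e-04] [-0.  -0.2 -0. ] 0.0655
up 25.48 [0.5565 0.0076 0.129 ] [ 0.4  1.  -0.5] 0.065
away 26.98 [ 0.3504 -0.2995  0.2496] [ 0.9  0.5 -0.3] 0.0648
orange 407 [0.5562 0.008  0.05  ] [37. 27.] 90.0
green 368 [ 0.5478 -0.138   0.046 ] [27.4 36.4] 6.8
blue 370 [ 0.5685 -0.2945  0.046 ] [36.2 27.5] 82.6
green0 365 [ 0.5478 -0.1376  0.046 ] [27.5 36.2] 6.3
blue0 370 [ 0.5685 -0.2945  0.046 ] [36.1 27.7] 82.9
glue shift px [-0.05  0.08] 1.01
green shift px [ 0.1  -0.05] 0.96
blue shift px [0.02 0.01] 0.99
[[311 183  14  29 386]]
317 [(165, (166, 89, 45)), (167, (120, 94, 80)), (169, (125, 119, 108)), (171, (148, 140, 127)), (173, (158, 150, 135)), (175, (161, 152, 137)), (177, (153, 146, 131)), (179, (90, 85, 78)), (181, (40, 30, 29)), (183, (74, 25, 26)), (185, (111, 26, 24)), (187, (141, 33, 29)), (189, (148, 37, 32)), (191, (155, 38, 33)), (193, (163, 39, 32)), (195, (165, 38, 34)), (197, (164, 39, 34)), (199, (163, 39, 34)), (201, (163, 38, 34)), (203, (162, 38, 32)), (205, (165, 39, 34)), (207, (188, 52, 45)), (209, (207, 63, 55)), (211, (136, 56, 51)), (213, (65, 59, 58)), (215, (82, 68, 57)), (217, (178, 127, 58)), (219, (220, 157, 61)), (221, (220, 166, 83)), (223, (216, 199, 179)), (225, (222, 219, 220)), (227, (222, 202, 178)), (229, (221, 162, 75)), (231, (221, 162, 77)), (233, (220, 182, 120)), (235, (221, 162, 79)), (237, (221, 156, 58))]
```

The punch is in the tray and the neighbours are unmoved. One last check: compare the fin-to-cap offset with the green and blue punches, which are known to be locked.

```bash
python3 - <<'E'
import numpy as np,cv2
d=np.load("pics/end.npz")["t"]; b=cv2.resize(cv2.imread("pics/top0.png"),(640,400),interpolation=cv2.INTER_AREA)[:,:,::-1].copy()
for n,im,(u0,v0,u1,v1) in(("orange",d,(295,200,335,245)),("green",d,(364,205,404,250)),("blue",d,(436,195,476,240)),("orange0",b,(212,205,250,247))):
    c=im[v0:v1,u0:u1].astype(float); R,G,B=c[...,0],c[...,1],c[...,2]
    red=(R>2.2*G)&(R>90); hs=cv2.cvtColor(c.astype(np.uint8),cv2.COLOR_RGB2HSV)
    lo,hi=dict(o=((8,130,60),(28,255,255)),g=((45,100,40),(85,255,255)),b=((100,130,40),(130,255,255)))[n[0]]
    k=np.argwhere(cv2.inRange(hs,lo,hi))[:,::-1].astype(np.float32)
    r=np.argwhere(red)[:,::-1].mean(0); ctr=cv2.minAreaRect(k)[0]
    print(n,red.sum(),(r-ctr).round(2))
E
```

```text
orange 43 [0.06 2.36]
green 50 [1.59 2.33]
blue 54 [3.3  2.14]
orange0 42 [-3.19 -2.1 ]
```

The offset matches the locked punches: 2.36 px, against 2.33 for green and 2.14 for blue (it was −2.1 before). Handing in.

```bash
python3 -c "
from rig import robot
robot.finish_job()"
```

```text
the job is handed in; nothing more can be done
```

The orange punch is shut, locked and sitting flat in the empty grey tray. I handed it in at about 27 s of the 45 s allowed. I pinched the red fin, pressed the plunger down and slid the lock forward, then carried the punch over by its housing.

**Last checks:**
- **Lock:** the fin's offset from the housing matches the two locked punches (2.36 px, against 2.33 for green and 2.14 for blue). I put its travel at 9–10 mm, and it ended against a firm stop.
- **Plunger:** after I let go, the cap's size and position in the picture fitted the fully-down height.
- **Placing:** the punch touched the tray floor at exactly the expected height. Its centre is at (0.556, 0.008) and the tray's is at about (0.557, 0.0075).
- **Other items:** the blue and green punches and the glue bottle moved by 0.1 px or less.

**What went wrong or disagreed:**
- **Tool position:** the fingertips are really about 22 mm above the reported TCP, so my first pinch closed on nothing. I then found the cap by touch.
- **Lock slide:** the first slides stopped about 2 mm short. I pinched and pressed again to finish, which also pushed the punch about 1.5 mm along the bench.
- **Final view:** I had used all 12 pictures, so I checked the end state with image measurements and did not look at it.

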